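# Find the stamped thermal sleeve and push it to the dispatch line

### The arm

A 6-joint arm with a two-finger parallel gripper is mounted at the origin on the work surface. World frame = base frame: x ahead of the robot, y to its left, z up, the work surface at z = 0. Lengths are in m, angles in rad, forces in N, time in s.
With the tool pointing down it reaches from about 0.225 to 0.875 m from the base axis. Payload 3.4 kg.
Tool frame: the origin (TCP) lies between the finger pads; the fingertips stand 19 mm ahead of it and the grasp point (between the pads) is the TCP (arm.finger_overhang is the z of the fingertips in the tool frame, in m); z points along the fingers, y is the line along which they close (so a half turn about z gives the same grasp; the last joint's range is limited). The gripper opens to 85 mm and grips with 20 to 120 N. Pads are 22 mm wide; open, the fingers measure 114 mm over their backs; the gripper's body (76 mm by 85 mm) begins 54 mm behind the grasp point. The pads swing forward as they close: fully open they stand 13 mm farther back than shut.
Start: joints at [-1.38, 0.276, 1.505, -0, 1.361, -0.121], TCP at [0.176, -0.547, 0.223] pointing down, gripper open.
Joint ranges: [-2.89, 2.89], [-0.75, 2.08], [0.22, 2.7], [-1.18, 4.32], [0.11, 2.71], [-2.7, 2.7]. Speed limits (rad/s): [2.57, 2.57, 3.14, 3.14, 3.14, 3.14].

### API

Orientations are given as a 3x3 rotation matrix whose columns are the frame's x, y, z axes.
In Python, from bench import arm gives the robot as it stands. The module is installed in compiled form; this text tells all that it offers.
- The arm moves only by the tool send_rows, never from a script. Its argument "steps" is a list of rows, each a list of 3 entries, a list of its own where there are three numbers: the gripper command: -1 is fully open, 1 is shut, values between are in proportion, then the shift along the tool's x, y, z in cm, then the turn, a rotation vector about the tool's x, y, z in degrees. In form: [[grip, [tx, ty, tz], [rx, ry, rz]], ...]. A call has 1 to 20 rows; each row shifts and turns the commanded pose from where the row before left it, along the tool's axes as they then stand; what a row does not reach is not made up. A row lasts 1/10 s, in which the tool goes at most 50 mm and 8.59 degrees, less where a joint would pass 70% of its speed; a pose out of reach is approached as far as the arm can. A call with a gripper value outside its range is refused whole. The fingers move at their own pace and stop on an object; "squeeze" is the grip in N (left out, the last holds). Time passes only in rows, so rows that do not move let the fingers close. It gives the time, the measured TCP pose, the force, the opening and the grip force at its end, in the units of the state.
- arm.get_obs(): the state, without advancing time (a new reading comes with each control period).
- arm.camera(name): name is "scene" or "top"; returns the picture (384x512x3 uint8, blue, green, red); there is no depth.
- arm.camera_info(name): a dict with "camera_matrix" (3x3 intrinsics, pixels), "D" ([k1, k2, p1, p2, k3] as OpenCV has them; the pictures are not rectified), "origin" and "orientation" of the camera in the world. Camera axes: x right, y up, looking along -z (the intrinsics and any distortion apply to the point x, -y, -z); pixel columns grow to the right and rows downward; lengths in m; the calibration is good to about 2 mm. A picture is of the moment at which its call begins. camera_info takes no time and is no camera call.
- arm.finish_job(): hands the job in; it is judged then, once.
The state is a dict: "time_s": time; "joints": joint angles; "joint_velocities": joint speeds; "joint_efforts": joint torques, N m; "position": TCP position; "tool_rot": TCP orientation; "contact_force": force on the tool from outside, world axes, zero at the start; "ft_torque": the same for the moment, N m; "gripper_width": opening from 0.0 (shut) to 1.0 (fully open); "grasp_force": force on a finger pad.
Only numpy, scipy, OpenCV 4.12 (cv2) and the standard library are available. Lean on these libraries where they do the work, as an engineer would, in place of code of your own. Each camera call takes 0.05 s, during which the arm holds its last target. There are 200 camera calls.

### The job

One of the two pale blue thermal sleeves is stamped underneath: tip both of them over onto a broad face to look, leaving them lying, and only then push the stamped one along the shelf until it lies centred across the brass dispatch line. Leave the unstamped sleeve lying clear of the line, on the far side of it. Only push and tip: do not grip or lift the sleeves, and leave the other parts on the shelf alone.

Things in the scene. Friction and masses are not known exactly. Their poses are not given: they have to be found in the camera images.
- sleeve_a: Pale blue rigid plastic thermal sleeve: flat-sided box, mouth open, underside closed; 45 mm (x) by 90 (y) by 90 tall (z), walls 4, about 0.2 kg. Origin: centre of the underside, z to the mouth, x normal to the broad ribbed 90 x 90 faces. Starts upright, own x pointing away from the robot within 20 degrees. Pushed high on a broad face it tips over the opposite bottom edge, falling past 35 degrees.
- sleeve_b: The other sleeve: same look, size, mass, frame and starting attitude as sleeve_a, apart from the underside: only one of the two is stamped there (see stamp). Which stands left or right varies. Laid on a broad face a sleeve is 45 mm high.
- sleeve_a_mid (a point): Centre of sleeve_a's outer box, 45 mm from its underside.
- sleeve_b_mid (a point): Centre of sleeve_b's outer box, 45 mm from its underside.
- stamp (a point): Centre of the dark inked stamp, a ring 38 mm across with an 80 mm bar through it, in the middle of the underside of one of the sleeves; the other's underside is blank. A sleeve tipped towards the robot shows its underside to the far side of the shelf (+x).
- line: Dispatch line: a straight brass strip let in flush with the stone, 8 mm wide and 560 mm long, crossing the shelf between the robot and the sleeves. Origin at its middle on the surface (z = 0); its y runs along the strip, its x points away from the robot across it, towards the sleeves.
- level: Bystander: round brass bubble level, 52 mm across, 17 mm high; origin at the centre of its underside; beside the work on the left (+y).
- collar: Bystander: steel locking collar, 48 mm across, 16 mm high, lying flat; origin at the centre of its underside; beside the work on the right (-y).
- standoff: Bystander: white porcelain standoff with ribs, 34 mm across, 48 mm high, upright between the sleeves; origin at the centre of its underside.
- washers: Bystander: stack of copper washers (one solid piece), 38 mm across, 15 mm high, behind the standoff; origin at the centre of its underside.
Mind the look-alikes: they are no part of the job. Leave any pink look-alike of the sleeve_a alone.

How it is judged:
On the way, in this order (a step that is already met when the one before it is completed fails the run):
1. both sleeves lie tipped over on a broad face, clear of the dispatch line on its far side (angle between the x axis of each of sleeve_a, sleeve_b and the z axis of line, either way round below 0.15 rad and x of each of sleeve_a_mid, sleeve_b_mid in the frame of line above 0.045 m), for 0.2 s.
2. the stamped sleeve lies centred across the line (angle between the x axis of sleeve_a and the z axis of line, either way round below 0.15 rad and x of sleeve_a_mid in the frame of line between -0.018 and 0.018 m and y of sleeve_a_mid in the frame of line between -0.26 and 0.26 m), for 0.2 s.
At the end, for the whole second after the job is handed in: The stamped sleeve lies at rest on a broad face with its middle within 18 mm of the dispatch line, between the line's ends; the unstamped sleeve lies at rest on a broad face clear of the line, its middle more than 45 mm beyond it (all of step 2 and angle between the x axis of sleeve_b and the z axis of line, either way round below 0.15 rad and x of sleeve_b_mid in the frame of line above 0.045 m and linear speed of each of sleeve_a, sleeve_b below 0.02 m/s and angular speed of each of sleeve_a, sleeve_b below 0.2 rad/s); the robot touches nothing.
It fails at once if a sleeve is lifted or carried (clear of the shelf by more than about 15 mm) (height (world z) of sleeve_a_mid above 0.068 m or (angle between the x axis of sleeve_a and the z axis of line, either way round below 0.3 rad and height (world z) of sleeve_a_mid above 0.042 m) or (angle between sleeve_a's own z axis and vertical below 0.2 rad and height (world z) of sleeve_a above 0.017 m)).
It fails at once if a sleeve is gripped or struck hard (fingers on it with more than 35 N) (contact force between the fingers and sleeve_a above 35 N).
It fails at once if a sleeve is lifted or carried (clear of the shelf by more than about 15 mm) (height (world z) of sleeve_b_mid above 0.068 m or (angle between the x axis of sleeve_b and the z axis of line, either way round below 0.3 rad and height (world z) of sleeve_b_mid above 0.042 m) or (angle between sleeve_b's own z axis and vertical below 0.2 rad and height (world z) of sleeve_b above 0.017 m)).
It fails at once if a sleeve is gripped or struck hard (fingers on it with more than 35 N) (contact force between the fingers and sleeve_b above 35 N).
It fails at once if the level, collar, standoff or washer stack is moved more than 15 mm or tipped (distance of any of level, collar, standoff, washers from where it was at the start of the episode above 0.015 m or angle between any of level, collar, standoff, washers's own z axis and vertical above 0.3 rad).
It also fails if it takes over 61 s, if anything falls off the work surface, if the arm or the gripper's body presses on something with over 40 N, if the wrist force passes 120 N, or if a joint passes its speed limit or range.

## Working session

There is one attempt and no reset: what is moved stays moved. The work goes in short steps, Python scripts to look and compute and a tool call to move; the robot and the scene stay as the last step left them, time stands still between calls to the robot, and variables do not carry over. Pictures are saved under pics/ and viewed, at most 10 in all, crops included, and the job is handed in when it is done.

Besides the shell and the picture viewer there is one more tool, called after ">>>" as a command line: name --argument value ..., lists and objects as JSON in quotes. send_rows: Moves the arm, as the interface text tells. Its arguments: {"type":"object","properties":{"steps":{"type":"array","items":{"type":"array"}},"squeeze":{"type":"number"}},"required":["steps"]}

```bash
mkdir -p pics; cat > h.py <<'E'
import numpy as np, cv2
from bench import arm
def look(n,f):
    im=arm.camera(n); cv2.imwrite('pics/'+f,im); return im
def ray(n,uv,z):
    i=arm.camera_info(n); p=cv2.undistortPoints(np.array([[uv]],float),np.array(i['camera_matrix']),np.array(i['D'],float))[0,0]
    R=np.array(i['orientation']); o=np.array(i['origin']); d=R@np.array([p[0],-p[1],-1]); return o+d*(z-o[2])/d[2]
def pix(n,P):
    i=arm.camera_info(n); R=np.array(i['orientation']); c=R.T@(np.array(P)-np.array(i['origin'])); c=c*[1,-1,-1]
    return cv2.projectPoints(c.reshape(1,1,3),np.zeros(3),np.zeros(3),np.array(i['camera_matrix']),np.array(i['D'],float))[0].ravel()
E
python3 - <<'E'
from h import *
a=look('scene','s0.png');b=look('top','t0.png')
cv2.imwrite('pics/both0.png',cv2.resize(np.hstack([a,b]),(800,300)))
for n in('scene','top'):
  i=arm.camera_info(n);print(n,np.round(i['origin'],3),np.round(i['orientation'],2).tolist())
o=arm.get_obs();print(np.round(o['tool_rot'],3).tolist(),o['position'],o['gripper_width'])
E
```

```text
scene [ 1.334 -0.221  0.557] [[0.28, -0.54, 0.8], [0.96, 0.14, -0.24], [0.02, 0.83, 0.55]]
top [ 5.040e-01 -1.000e-03  1.064e+00] [[-0.03, 0.99, -0.1], [-1.0, -0.02, 0.02], [0.02, 0.1, 0.99]]
[[0.952, 0.307, -0.0], [0.307, -0.952, 0.002], [0.0, -0.002, -1.0]] [ 0.17627019 -0.54679678  0.22260157] 1.0011294588430373
```

View pics/s0.png

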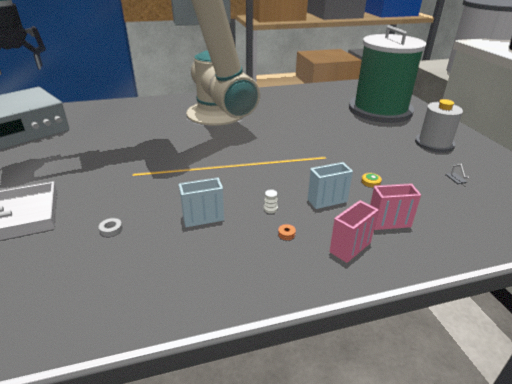

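View pics/t0.png

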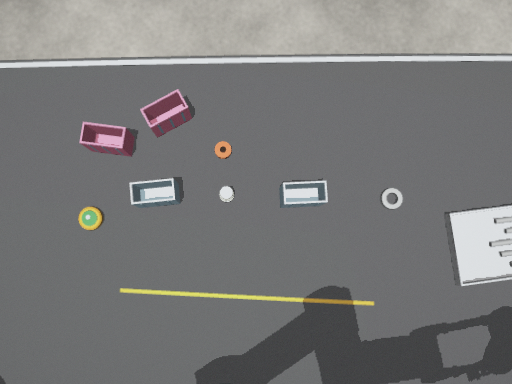

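The scene view shows the blue sleeves at (202,202) and (329,186), and the line running from (135,173) to (328,159). In the top view the sleeves are at (153,192) and (305,193), the standoff at (227,193), the washers at (223,149), the level at (90,218), the collar at (392,198), and the line runs from (121,290) to (373,303). Two pink look-alikes stand at upper left.

```bash
python3 - <<'E'
from h import *
b=cv2.imread('pics/t0.png').astype(int)
B,G,R=b[...,0],b[...,1],b[...,2]
m=((B>R+12)&(G>R+3)&(B>60)|((b.min(2)>110)&(B>=R))).astype(np.uint8)*255
for x0 in(125,275):
  mm=np.zeros_like(m);mm[170:215,x0:x0+58]=m[170:215,x0:x0+58]
  c=np.vstack(cv2.findContours(mm,cv2.RETR_EXTERNAL,2)[0])
  bx=cv2.boxPoints(cv2.minAreaRect(c));P=np.array([ray('top',q,.09)[:2] for q in bx])
  print('px',bx.round(0).tolist(),'P',P.round(3).tolist(),'ctr',P.mean(0).round(3),np.linalg.norm(P[0]-P[1]).round(3),np.linalg.norm(P[1]-P[2]).round(3))
  e=[P[1]-P[0],P[2]-P[1]];e=max(e,key=np.linalg.norm);print('yaw of y',np.degrees(np.arctan2(-e[0],e[1]))%180)
for n,q,z in(('lineL',(121,290.5),0),('lineR',(373,303),0),('stand',(227,193),.048),('wash',(223,149),.015),('level',(90,218),.017),('collar',(392,198),.016)):
  print(n,ray('top',q,z).round(3))
E
```

```text
px [[125.0, 170.0], [182.0, 170.0], [182.0, 214.0], [125.0, 214.0]] P [[0.669, 0.225], [0.666, 0.108], [0.575, 0.109], [0.578, 0.225]] ctr [0.622 0.167] 0.117 0.091
yaw of y 178.6787340483068
px [[275.0, 170.0], [332.0, 170.0], [332.0, 214.0], [275.0, 214.0]] P [[0.662, -0.084], [0.659, -0.202], [0.568, -0.198], [0.571, -0.081]] ctr [ 0.615 -0.141] 0.118 0.091
yaw of y 178.77869141159564
lineL [0.417 0.255 0.   ]
lineR [ 0.374 -0.3    0.   ]
stand [0.621 0.017 0.048]
wash [0.724 0.024 0.015]
level [0.577 0.318 0.017]
collar [ 0.605 -0.35   0.016]
```

```bash
python3 - <<'E'
import cv2
b=cv2.imread('pics/t0.png')[130:320,80:410];cv2.imwrite('pics/t0c.png',cv2.resize(b,None,fx=2.4,fy=2.4,interpolation=cv2.INTER_CUBIC))
E
```

```text
(no output)
```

View pics/t0c.png

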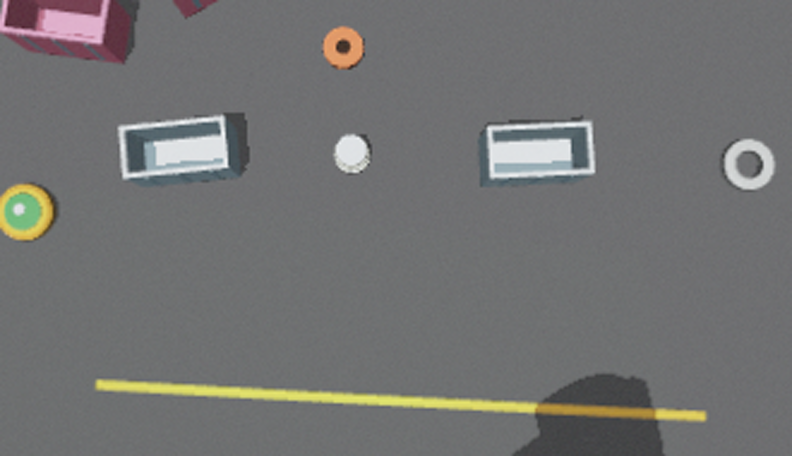

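```bash
python3 - <<'E'
from h import *
for c in([(119,126),(224,116),(229,172),(124,182)],[(487,126),(593,122),(595,174),(489,179)]):
  P=np.array([ray('top',(u/2.4+80,v/2.4+130),.09)[:2] for u,v in c]);e=(P[0]-P[1])+(P[3]-P[2])
  print('ctr',P.mean(0).round(3),'sizes',[np.linalg.norm(P[i]-P[i-1]).round(3) for i in range(4)],'yaw',np.degrees(np.arctan2(-e[0],e[1])).round(1))
print(arm.finger_overhang)
E
```

```text
ctr [0.622 0.169] sizes [np.float64(0.048), np.float64(0.09), np.float64(0.048), np.float64(0.09)] yaw 4.2
ctr [ 0.613 -0.145] sizes [np.float64(0.046), np.float64(0.092), np.float64(0.045), np.float64(0.091)] yaw 1.1
0.019
```

>>> send_rows --steps '[[0,[0,0,0],[0,0,8.5]],[0,[0,0,0],[0,0,8.5]],[0,[3,0,0],[0,0,0.9]],[0,[4.5,0,0],[0,0,0]],[0,[4.5,0,0],[0,0,0]],[0,[4.5,0,0],[0,0,0]],[0,[4.5,0,0],[0,0,0]]]'

```text
time_s: 0.8
position: [0.388, -0.5465, 0.2229]
tool_rot: [[1.0, -0.001, -0.001], [-0.001, -1.0, 0.001], [-0.001, -0.001, -1.0]]
contact_force: [-0.0, -0.5, 0.3]
gripper_width: 0.501
grasp_force: 0.0
```

>>> send_rows --steps '[[0,[2.84,-3.65,0],[0,0,0]],[0,[2.84,-3.65,0],[0,0,0]],[0,[2.84,-3.65,0],[0,0,0]],[0,[2.84,-3.65,0],[0,0,0]],[0,[2.84,-3.65,0],[0,0,0]],[0,[2.84,-3.65,0],[0,0,0]],[0,[2.84,-3.65,0],[0,0,0]],[0,[2.84,-3.65,0],[0,0,0]],[0,[2.84,-3.65,0],[0,0,0]],[0,[2.84,-3.65,0],[0,0,0]],[0,[2.84,-3.65,0],[0,0,-1]],[0,[0,0,4],[0,0,0]],[0,[0,0,4],[0,0,0]],[0,[0,0,4],[0,0,0]],[0,[0,0,1.5],[0,0,0]],[0,[0,0,0],[0,0,0]]]'

```text
time_s: 2.4
position: [0.6971, -0.1451, 0.0852]
tool_rot: [[1.0, 0.017, -0.006], [0.017, -1.0, 0.002], [-0.006, -0.002, -1.0]]
contact_force: [-1.1, 0.6, 0.8]
gripper_width: 0.496
grasp_force: 0.0
```

>>> send_rows --steps '[[0,[-2,0,0],[0,0,0]],[0,[-1.5,0,0],[0,0,0]],[0,[-0.6,0,0],[0,0,0]],[0,[-0.6,0,0],[0,0,0]],[0,[-0.6,0,0],[0,0,0]],[0,[-0.6,0,0],[0,0,0]],[0,[-0.6,0,0],[0,0,0]],[0,[-0.6,0,0],[0,0,0]],[0,[-0.6,0,0],[0,0,0]],[0,[-0.6,0,0],[0,0,0]],[0,[-0.6,0,0],[0,0,0]],[0,[-0.6,0,0],[0,0,0]]]'

```text
time_s: 3.6
position: [0.6036, -0.1473, 0.0884]
tool_rot: [[1.0, 0.017, 0.0], [0.017, -1.0, -0.0], [0.0, 0.0, -1.0]]
contact_force: [-0.1, 0.7, -0.2]
gripper_width: 0.5
grasp_force: 0.0
```

```bash
python3 - <<'E'
from h import *
cv2.imwrite('pics/c1.png',np.hstack([look('scene','s1.png')[100:300,80:430],look('top','t1.png')[100:300,100:420]]))
E
```

```text
(no output)
```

View pics/c1.png

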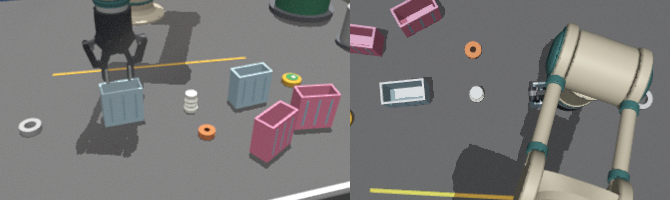

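```bash
python3 - <<'E'
from h import *
a=cv2.imread('pics/s1.png')[90:240,150:290];b=cv2.imread('pics/s0.png')[90:240,150:290]
cv2.imwrite('pics/c2.png',cv2.resize(np.hstack([b,a]),None,fx=2.8,fy=2.8,interpolation=cv2.INTER_CUBIC))
print(pix('scene',(.592,-.147,.075)),pix('scene',(.6135,-.145,.09)),pix('scene',(.6135,-.145,.0)))
E
```

```text
[197.83825279 186.21441276] [199.66568396 185.57346711] [202.39954803 217.56041107]
```

View pics/c2.png

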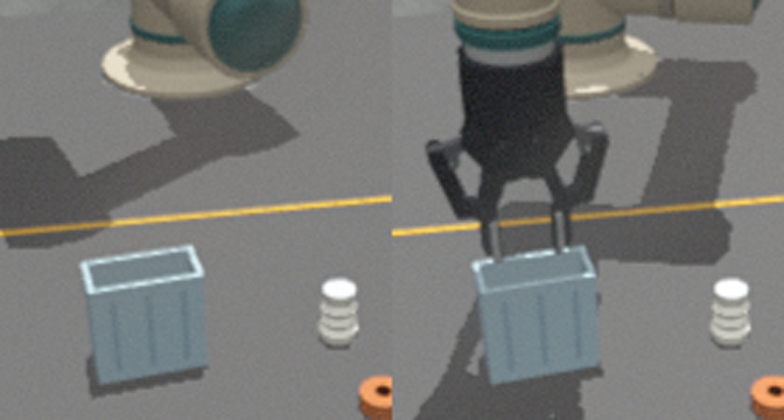

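The sleeve has not moved, still at (202,202), and the fingertips end right at its robot-side rim at about (187,182) and (211,180). They may have passed over the top, so I'll measure their height.

```bash
python3 - <<'E'
from h import *
for q in((187,182),(211,180)):
  for x in(.585,.604,.615):
    A=ray('scene',q,0);B=ray('scene',q,.2);t=(x-A[0])/(B[0]-A[0]);print(q,(A+t*(B-A)).round(3))
o=arm.get_obs();print(o['position'],o['contact_force'],o['joints'])
E
```

```text
(187, 182) [ 0.585 -0.17   0.086]
(187, 182) [ 0.604 -0.171  0.098]
(187, 182) [ 0.615 -0.172  0.105]
(211, 180) [ 0.585 -0.115  0.082]
(211, 180) [ 0.604 -0.118  0.094]
(211, 180) [ 0.615 -0.119  0.101]
[ 0.6029986  -0.14716371  0.08837978] [ 0.51770958  0.17101661 -0.38424784] [-3.51324359e-01  4.42212932e-01  1.60026912e+00 -1.73953865e-04
  1.10001084e+00  1.20298420e+00]
```

>>> send_rows --steps '[[0,[0,0,-3],[0,0,0]],[0,[0,0,-3],[0,0,0]],[0,[4,0,0],[0,0,0]],[0,[4,0,0],[0,0,0]],[0,[1.5,0,0],[0,0,0]],[0,[0,0,4],[0,0,0]],[0,[0,0,2.5],[0,0,0]],[0,[0,0,0],[0,0,0]]]'

```text
time_s: 4.5
position: [0.6962, -0.1446, 0.0786]
tool_rot: [[1.0, 0.017, -0.009], [0.017, -1.0, 0.003], [-0.009, -0.003, -1.0]]
contact_force: [-0.4, 0.1, -0.7]
gripper_width: 0.5
grasp_force: 0.0
```

```bash
python3 - <<'E'
from h import *
a=look('scene','s2.png')[90:240,150:290];t=look('top','t2.png')[130:280,230:370]
cv2.imwrite('pics/c3.png',cv2.resize(np.hstack([a,t]),None,fx=2.8,fy=2.8,interpolation=cv2.INTER_CUBIC))
p=arm.get_obs()['position'];print(p)
for d in(0,.006,.013,.019):print(d,[pix('scene',p+[0,y,-d]).round(0) for y in(-.026,.026)])
E
```

```text
[ 0.69924578 -0.14569098  0.08338709]
0 [array([193., 212.]), array([218., 208.])]
0.006 [array([193., 215.]), array([218., 211.])]
0.013 [array([194., 217.]), array([219., 213.])]
0.019 [array([194., 220.]), array([219., 216.])]
```

View pics/c3.png

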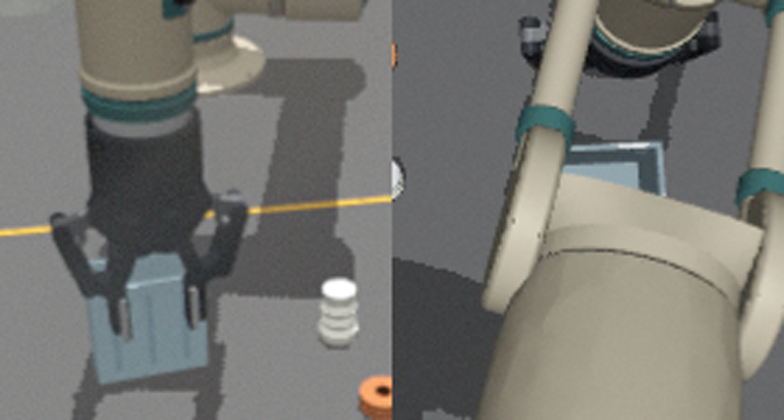

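Here the fingertips are at about (195,211) and (219,207), which puts half-open tips at roughly TCP height. They passed just above the rim, so I'll go 12 mm lower and push again.

>>> send_rows --steps '[[0,[0,0,1.2],[0,0,0]],[0,[-2,0,0],[0,0,0]],[0,[-1.5,0,0],[0,0,0]],[0,[-0.6,0,0],[0,0,0]],[0,[-0.6,0,0],[0,0,0]],[0,[-0.6,0,0],[0,0,0]],[0,[-0.6,0,0],[0,0,0]]]'

```text
time_s: 5.3
position: [0.641, -0.147, 0.0721]
tool_rot: [[1.0, 0.017, 0.003], [0.017, -1.0, -0.001], [0.003, 0.001, -1.0]]
contact_force: [1.8, -0.3, 0.6]
gripper_width: 0.501
grasp_force: 0.5
```

>>> send_rows --steps '[[0,[-0.6,0,0],[0,0,0]],[0,[-0.6,0,0],[0,0,0]],[0,[-0.6,0,0],[0,0,0]]]'

```text
time_s: 5.6
position: [0.6216, -0.147, 0.0714]
tool_rot: [[1.0, 0.017, -0.0], [0.017, -1.0, -0.0], [-0.0, 0.0, -1.0]]
contact_force: [0.4, 0.2, 0.8]
gripper_width: 0.498
grasp_force: 0.3
```

>>> send_rows --steps '[[0,[-0.6,0,0],[0,0,0]],[0,[-0.6,0,0],[0,0,0]],[0,[-0.6,0,0],[0,0,0]],[0,[-0.6,0,0],[0,0,0]],[0,[-0.6,0,0],[0,0,0]],[0,[-0.6,0,0],[0,0,0]],[0,[0,0,0],[0,0,0]],[0,[0,0,0],[0,0,0]]]'

```text
time_s: 6.4
position: [0.5861, -0.1476, 0.0715]
tool_rot: [[1.0, 0.017, 0.0], [0.017, -1.0, -0.0], [0.0, 0.0, -1.0]]
contact_force: [-0.8, 0.0, -0.0]
gripper_width: 0.504
grasp_force: 0.0
```

```bash
python3 - <<'E'
from h import *
a=look('scene','s3.png')[90:240,150:360]
cv2.imwrite('pics/c4.png',cv2.resize(a,None,fx=2.8,fy=2.8,interpolation=cv2.INTER_CUBIC))
E
```

```text
(no output)
```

View pics/c4.png

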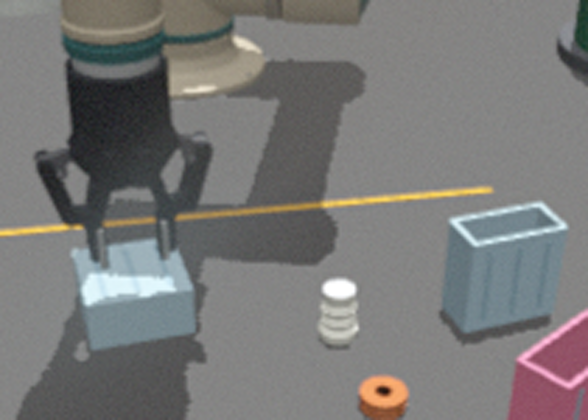

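The right sleeve now lies on a broad face at about (199,196) in the scene view. Its underside, the front face at (200,203), is blank, so the left sleeve should be the stamped one. I'll tip that one next.

>>> send_rows --steps '[[0,[0,0,-4.5],[0,0,0]],[0,[0,0,-4.5],[0,0,0]],[0,[1.52,-4.01,0],[0,0,0]],[0,[1.52,-4.01,0],[0,0,0]],[0,[1.52,-4.01,0],[0,0,0]],[0,[1.52,-4.01,0],[0,0,0]],[0,[1.52,-4.01,0],[0,0,0]],[0,[1.52,-4.01,0],[0,0,0]],[0,[1.52,-4.01,0],[0,0,0]],[0,[1.52,-4.01,0],[0,0,0]],[0,[0,0,0],[0,0,-3.2]],[0,[0,0,4],[0,0,0]],[0,[0,0,4],[0,0,0]],[0,[0,0,1],[0,0,0]],[0,[0,0,0],[0,0,0]],[0,[0,0,0],[0,0,0]]]'

```text
time_s: 8.05
position: [0.7037, 0.1753, 0.073]
tool_rot: [[0.997, 0.072, 0.003], [0.072, -0.997, 0.0], [0.003, -0.0, -1.0]]
contact_force: [-0.7, -0.5, 0.5]
gripper_width: 0.499
grasp_force: 0.0
```

>>> send_rows --steps '[[0,[-2,0,0],[0,0,0]],[0,[-1.5,0,0],[0,0,0]],[0,[-0.6,0,0],[0,0,0]],[0,[-0.6,0,0],[0,0,0]],[0,[-0.6,0,0],[0,0,0]],[0,[-0.6,0,0],[0,0,0]],[0,[-0.6,0,0],[0,0,0]],[0,[-0.6,0,0],[0,0,0]],[0,[-0.6,0,0],[0,0,0]],[0,[-0.6,0,0],[0,0,0]],[0,[-0.6,0,0],[0,0,0]],[0,[-0.6,0,0],[0,0,0]],[0,[-0.6,0,0],[0,0,0]],[0,[-0.6,0,0],[0,0,0]],[0,[0,0,0],[0,0,0]],[0,[0,0,0],[0,0,0]]]'

```text
time_s: 9.65
position: [0.5956, 0.1675, 0.0715]
tool_rot: [[0.997, 0.073, 0.001], [0.073, -0.997, -0.0], [0.001, 0.0, -1.0]]
contact_force: [-0.1, 0.4, -0.4]
gripper_width: 0.507
grasp_force: 0.0
```

>>> send_rows --steps '[[0,[0,0,-4],[0,0,0]],[0,[3,0,-2],[0,0,0]],[0,[4.5,0,0],[0,0,0]],[0,[3,0,0],[0,0,0]],[0,[0,0,0],[0,0,0]],[0,[0,0,0],[0,0,0]]]'

```text
time_s: 10.25
position: [0.7003, 0.1749, 0.1304]
tool_rot: [[0.997, 0.072, -0.002], [0.072, -0.997, -0.0], [-0.002, 0.0, -1.0]]
contact_force: [0.0, -0.1, 0.1]
gripper_width: 0.502
grasp_force: 0.0
```

```bash
python3 - <<'E'
from h import *
a=look('scene','s4.png')[110:240,160:380];t=look('top','t4.png')[130:310,80:384]
cv2.imwrite('pics/c5.png',np.vstack([cv2.resize(a,(508,300),interpolation=cv2.INTER_CUBIC),cv2.resize(t,(508,300),interpolation=cv2.INTER_CUBIC)]))
print(arm.get_obs()['position'])
E
```

```text
[0.69912587 0.17504379 0.13090489]
```

View pics/c5.png

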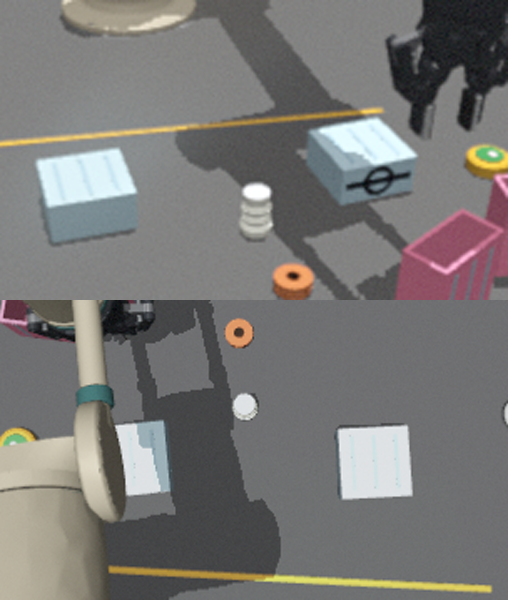

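The stamp shows on the left sleeve at about (323,188) in the scene view. Both sleeves are lying down, and the other underside is blank. Next I'll compute the push distance.

```bash
python3 - <<'E'
from h import *
f=lambda u,v,z:ray('top',(u/1.671+80,(v-300)/1.667+130),z)[:2]
L=[f(165,421,.045),f(169,494,.045)];print('L right edge',np.round(L,3),np.linalg.norm(L[0]-L[1]))
d=(L[0]-L[1])/np.linalg.norm(L[0]-L[1]);n=np.array([-d[1],d[0]]);m=np.mean(L,0)+.045*n;print('L mid',m,'yaw',np.degrees(np.arctan2(d[1],d[0])))
R=np.array([f(*q,.045) for q in((338,426),(410,425),(412,496),(341,499))]);print('R mid',R.mean(0))
# stamp centre from the scene view, underside centre at z .0225
q=(378/508*220+160,180/300*130+110);print('stamp',ray('scene',q,.0225))
a=ray('top',(121,290.5),0)[:2];b=ray('top',(373,303),0)[:2];u=(a-b)/np.linalg.norm(a-b);nn=np.array([u[1],-u[0]])
print('line dist L,R',(m-a)@nn,(R.mean(0)-a)@nn,nn)
E
```

```text
L right edge [[0.603 0.12 ]
 [0.51  0.117]] 0.09337497262139553
L mid [0.55463998 0.16345909] yaw 2.446269019391057
R mid [ 0.54492289 -0.14721189]
stamp [0.60063096 0.16849404 0.0225    ]
line dist L,R 0.14436836492995608 0.15849600016969495 [ 0.99705727 -0.0766603 ]
```

>>> send_rows --steps '[[0,[-3.9,0,0],[0,0,0]],[0,[0,0,4],[0,0,0]],[0,[0,0,4],[0,0,0]],[0,[0,0,2],[0,0,0]],[0,[0,0,0],[0,0,0]],[0,[-2,0,0],[0,0,0]],[0,[-1,0,0],[0,0,0]],[0,[-0.6,0,0],[0,0,0]],[0,[-0.6,0,0],[0,0,0]],[0,[-0.6,0,0],[0,0,0]],[0,[-0.6,0,0],[0,0,0]]]'

```text
time_s: 11.45
position: [0.6084, 0.1684, 0.032]
tool_rot: [[0.997, 0.073, 0.003], [0.073, -0.997, 0.0], [0.003, 0.0, -1.0]]
contact_force: [1.5, -0.1, 0.0]
gripper_width: 0.501
grasp_force: 1.0
```

Contact. I'll keep pushing to about 15 mm short, then look.

>>> send_rows --steps '[[0,[-0.7,0,0],[0,0,0]],[0,[-0.7,0,0],[0,0,0]],[0,[-0.7,0,0],[0,0,0]],[0,[-0.7,0,0],[0,0,0]],[0,[-0.7,0,0],[0,0,0]],[0,[-0.7,0,0],[0,0,0]],[0,[-0.7,0,0],[0,0,0]],[0,[-0.7,0,0],[0,0,0]],[0,[-0.7,0,0],[0,0,0]],[0,[-0.7,0,0],[0,0,0]],[0,[-0.7,0,0],[0,0,0]],[0,[-0.7,0,0],[0,0,0]],[0,[-0.7,0,0],[0,0,0]],[0,[-0.7,0,0],[0,0,0]],[0,[-0.7,0,0],[0,0,0]],[0,[-0.7,0,0],[0,0,0]],[0,[-0.7,0,0],[0,0,0]],[0,[-0.7,0,0],[0,0,0]],[0,[0,0,0],[0,0,0]],[0,[0,0,0],[0,0,0]]]'

```text
time_s: 13.45
position: [0.4797, 0.1589, 0.0307]
tool_rot: [[0.997, 0.073, -0.004], [0.073, -0.997, -0.001], [-0.004, 0.0, -1.0]]
contact_force: [-0.2, -0.2, -0.3]
gripper_width: 0.5
grasp_force: 0.0
```

```bash
python3 - <<'E'
from h import *
a=look('scene','s5.png')[110:240,160:380]
cv2.imwrite('pics/c6.png',cv2.resize(a,None,fx=3.5,fy=3.5,interpolation=cv2.INTER_CUBIC))
E
```

```text
(no output)
```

View pics/c6.png

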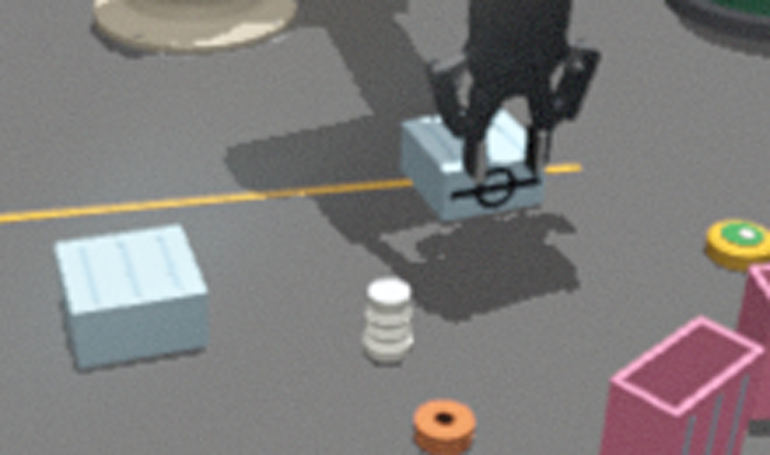

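The stamp centre is at scene (302,163), and the sleeve lies across the far part of the line near its left end.

```bash
python3 - <<'E'
from h import *
s=ray('scene',(301.7,163.4),.0225);print(s)
a=ray('top',(121,290.5),0)[:2];b=ray('top',(373,303),0)[:2];u=(a-b)/np.linalg.norm(a-b);nn=np.array([u[1],-u[0]])
yaw=np.radians(4);m=s[:2]-.045*np.array([np.cos(yaw),np.sin(yaw)])
print('mid',m,'line x,y',(m-(a+b)/2)@nn,(m-(a+b)/2)@u)
# cross-check of line in scene view
c=ray('scene',(160+2/3.5,110+217/3.5),0)[:2];e=ray('scene',(160+579/3.5,110+168/3.5),0)[:2];print(c,e,(c-a)@nn,(e-a)@nn)
print(arm.get_obs()['position'])
E
```

```text
[0.46861811 0.16000611 0.0225    ]
mid [0.42372772 0.15686707] line x,y 0.014346692206585222 0.180899728244446
[ 0.37820313 -0.22511872] [0.41961894 0.25741857] -0.001760784485415816 0.002541693835257238
[0.48008679 0.15891604 0.0307332 ]
```

>>> send_rows --steps '[[0,[-0.4,0,0],[0,0,0]],[0,[-0.5,0,0],[0,0,0]],[0,[-0.5,0,0],[0,0,0]],[0,[0,0,0],[0,0,0]],[0,[0,0,0],[0,0,0]],[0,[1,0,0],[0,0,0]],[0,[3,0,0],[0,0,0]],[0,[0,0,-4.5],[0,0,0]],[0,[0,0,-4.5],[0,0,0]],[0,[4,0,-3],[0,0,0]],[0,[4,0,0],[0,0,0]],[0,[4,0,0],[0,0,0]],[0,[0,0,0],[0,0,0]],[0,[0,0,0],[0,0,0]],[0,[0,0,0],[0,0,0]]]'

```text
time_s: 15.0
position: [0.6264, 0.1697, 0.1508]
tool_rot: [[0.997, 0.073, -0.002], [0.073, -0.997, -0.0], [-0.002, 0.0, -1.0]]
contact_force: [-0.1, -0.5, 0.4]
gripper_width: 0.502
grasp_force: 0.0
```

```bash
python3 - <<'E'
from h import *
a=look('scene','s6.png')[110:240,160:380]
cv2.imwrite('pics/c7.png',cv2.resize(a,None,fx=3.5,fy=3.5,interpolation=cv2.INTER_CUBIC))
print(arm.get_obs()['position'])
E
```

```text
[0.62626735 0.16970789 0.15110551]
```

View pics/c7.png

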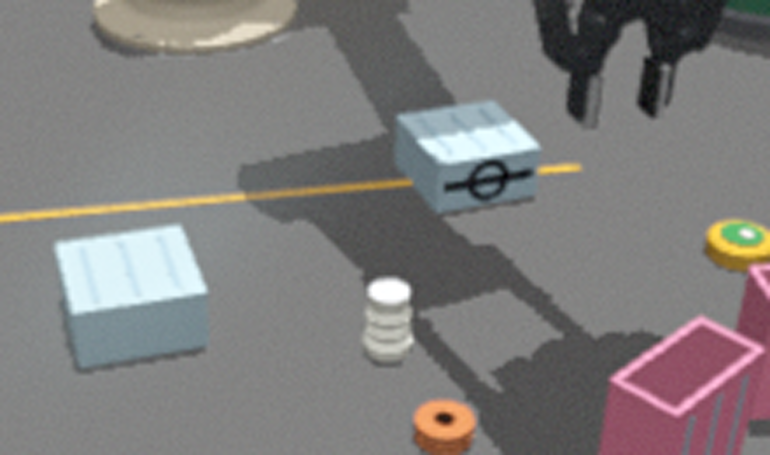

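The stamp is at crop (488,180), and the sleeve's top corners are at about (397,116), (494,101), (540,147) and (435,166). The line enters under the middle of its left side. The gripper is clear.

```bash
python3 - <<'E'
from h import *
f=lambda q,z:ray('scene',(160+q[0]/3.5,110+q[1]/3.5),z)[:2]
a=ray('top',(121,290.5),0)[:2];b=ray('top',(373,303),0)[:2];u=(a-b)/np.linalg.norm(a-b);nn=np.array([u[1],-u[0]]);o=(a+b)/2
s=f((488,180),.0225)-.045*np.array([.9975,.07])
C=np.array([f(q,.045) for q in((397,116),(494,101),(540,147),(435,166))])
for p in(s,C.mean(0)):print(p,(p-o)@nn,(p-o)@u)
im=arm.camera('top')[...,:].astype(int);m=(im.min(2)>150).astype(np.uint8)
n,_,st,ce=cv2.connectedComponentsWithStats(m)
for i in range(1,n):
  if st[i,4]>300 and 80<ce[i][0]<420 and 150<ce[i][1]<350:
    p=ray('top',ce[i],.045)[:2];print(st[i],p.round(3),((p-o)@nn).round(4))
E
```

```text
[0.41156739 0.15469374] 0.0023887456569836726 0.17780058245784933
[0.4127969  0.15382514] 0.003681225261661909 0.17702878550840814
[123 173  18  74 841] [0.59  0.222] 0.1749
[ 282  205   45   45 1798] [ 0.544 -0.146] 0.1578
[ 152  271   35   45 1131] [0.416 0.141] 0.0077
[  39  272  108   60 3030] [0.395 0.298] -0.0252
```

Two independent estimates put the stamped sleeve's middle 2 to 4 mm past the line, and the blank sleeve is 158 mm beyond it.

```bash
python3 -c "
from bench import arm
print(arm.finish_job())"
```

```text
the job is handed in; nothing more can be done
None
```

I handed the job in with both sleeves lying on a broad face: the stamped one is across the dispatch line with its middle about 3 mm off centre, and the unstamped one is about 158 mm beyond the line. The hand-in returned no verdict.

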